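# Prime the gas sampler with its hand plunger

### The job

Prime the blue-and-white gas sampler: push its black plunger all the way down and let it spring fully back up, again and again, until the orange indicator pin beside it has risen fully out and its green band shows. Do not touch the pin itself, pick nothing up and leave the other things on the bench where they stand; finish with the plunger up.

Things in the scene. Friction and masses are not known exactly. Their poses are not given: they have to be found in the camera images.
- sampler: Gas sampler fixed to the bench: box 200 (its x) by 280 (its y) by 120 mm high, navy below, white top. Origin at the centre of its underside, z up; its front (display, brass ports) faces its own -x, towards the robot, turned up to 0.45 rad. On its top: the plunger at x, y = (-20, +70) mm, the indicator pin at (-30, -30) mm, a vial and a rubber stopper.
- plunger_top (a point): Centre of the flat top of the black plunger head, a disc 48 mm across and 12 mm thick on a 22 mm steel stem. With the plunger up it is 50 mm above the sampler's white top (170 mm above the bench); it moves straight down by 30 mm. The head stays 20 mm above the white top at the bottom of its stroke.
- plunger (a joint): Plunger stroke in m: 0 up (start, rest), 0.030 fully down at a firm stop. Spring: 3 N at the top, about 10 N at the bottom, plus 2 to 5 N of friction and damping at 30 to 100 mm/s; let go, it is up within 0.5 s. A ratchet lifts the pin as the plunger goes down: 8 mm a full stroke (the first 2 to 11 mm), less if it stops short. It must rise to 0.006 or less before the next stroke counts.
- pin_top (a point): Centre of the top of the indicator pin, 16 mm in diameter, vertical, in an aluminium collar 6 mm high; 100 mm from the plunger's axis. It is 8 mm above the white top when in, about 48 mm above when fully out.
- pin (a joint): How far the orange indicator pin stands out, in m: 0 in, 0.040 fully out (0.037 and more counts). It starts between 0 and 0.012 and stays where it was pumped to; four or five full strokes in all, and more do nothing. The green band at its foot is hidden until 0.032 and shows 8 mm at 0.040.
- vial_mid (a point): Bystander: clear vial with blue cap, 24 mm across, 50 mm tall, loose on the sampler's white top; point at half height.
- stopper_mid (a point): Bystander: black rubber stopper, 28 mm across, 26 mm tall, loose on the sampler's white top; point at half height.
- amber_mid (a point): Bystander: amber bottle with black cap, 60 mm across, 130 mm tall, on the bench left of the sampler; point at half height.
- beaker_mid (a point): Bystander: clear beaker, 68 mm across, 85 mm tall, on the bench right of the sampler; point at half height.
- jar_white_mid (a point): Bystander: white jar with red cap, 64 mm across, 80 mm tall, far left or far right on the bench; point at half height.
- jar_green_mid (a point): Bystander: green glass jar with white cap, 64 mm across, 80 mm tall, far left or far right on the bench; point at half height.
- driver_grip (a point): Bystander: yellow-handled screwdriver, 180 mm long, lying near the robot on the left; point on its handle.

How it is judged (in metres and radians):
On the way, in this order (a step that is already met when the one before it is completed fails the run):
1. the plunger is pushed down (value of joint plunger above 0.022 m).
2. the plunger has come back up (value of joint plunger below 0.006 m).
3. the indicator pin stands fully out (value of joint pin above 0.037 m), for 0.1 s.
At the end, for the whole second after the job is handed in: The pin stands fully out (at least 37 of 40 mm), the plunger is up again (within 3 mm), and every loose thing is within 20 mm of where it stood (value of joint pin above 0.037 m and value of joint plunger below 0.003 m and distance of each of vial_mid, stopper_mid, amber_mid, beaker_mid, jar_white_mid, jar_green_mid, driver_grip from where it was at the start of the episode below 0.02 m); the robot touches nothing.
It fails at once if the indicator pin is touched (contact force between any of the fingers, the arm and pin above 0.5 N).
It fails at once if another thing on the bench is picked up, knocked over or moved more than 20 mm (distance of any of vial_mid, stopper_mid, amber_mid, beaker_mid, jar_white_mid, jar_green_mid, driver_grip from where it was at the start of the episode above 0.02 m).
It also fails if it takes over 45 s, if anything falls off the work surface, if the arm or the gripper's body presses on something with over 40 N, if the wrist force passes 120 N, or if a joint passes its speed limit or range.

### The arm

A 7-joint arm with a two-finger parallel gripper is mounted at the origin on the work surface. World frame = base frame: x ahead of the robot, y to its left, z up, the work surface at z = 0. Lengths are in mm, angles in rad, forces in N, time in s.
With the tool pointing down it reaches from about 350 to 900 mm from the base axis. Payload 19.9 kg.
Tool frame: the origin (TCP) lies on the centre line of the jaws, within the pads' length; the fingertips stand 14 mm ahead of it and the grasp point (between the pads) lies 5 mm behind it; z points along the fingers, y is the line along which they close (so a half turn about z gives the same grasp; the last joint's range is limited). The gripper opens to 85 mm and grips with 20 to 120 N. Pads are 22 mm wide; open, the fingers measure 114 mm over their backs; the gripper's body (76 mm by 85 mm) begins 54 mm behind the grasp point. The pads swing forward as they close: fully open they stand 13 mm farther back than shut.
Start: joints at [1.254, 0.417, -0.01, 1.614, 0.005, 1.111, -0.053], TCP at [170.192, -601.36, 214.56] pointing down, gripper open.
Joint ranges: [-2.81, 2.81], [-0.39, 2.02], [-1.27, 1.25], [0.06, 2.57], [-1.19, 4.33], [0.19, 2], [-2.82, 2.82]. Speed limits (rad/s): [1.89, 1.89, 2.39, 2.39, 3.01, 3.01, 3.01].

### API

Orientations are given as a unit quaternion [x, y, z, w].
In Python, from workcell import robot gives the robot as it stands.
- The arm moves only by the shell command python3 -m inch 'ROWS' [FORCE]. ROWS is a JSON object of lists of equal length, an entry for each row: "jaw": the finger opening in m, from 0 to 0.0854; "dp": the shift along the tool's x, y, z in m, a list of three; "roll": the turn about the tool's z in rad. A call has 1 to 8 rows; each row shifts and turns the commanded pose from where the row before left it, along the tool's axes as they then stand; what a row does not reach is not made up. A row lasts 1/8 s, in which the tool goes at most 62.5 mm and 10.7 degrees, less where a joint would pass 70% of its speed; a pose out of reach is approached as far as the arm can. A call is refused whole if a number of a shift passes 0.0625 or a number of a turn 0.188, either way. A call with a gripper value outside its range is refused whole. The fingers move at their own pace and stop on an object; FORCE is the grip in N (left out, the last holds). Time passes only in rows, so rows that do not move let the fingers close. It gives the time, the measured TCP pose, the force, the opening and the grip force at its end, in the units of the state.
- robot.get_obs(): the state, without advancing time (a new reading comes with each control period).
- robot.read_camera(name): name is "scene" or "side" or "wrist"; returns a dict with "color" (480x640x3 uint8, red, green, blue), "z_map" (480x640 float32, mm along the optical axis (not along the pixel's ray), 0 where there is no reading), "camera_matrix" (3x3 intrinsics, pixels), "R" (3x3) and "t" (3): a world point X has camera coordinates R X + t. Camera axes: x right, y down, z forward; pixel columns grow to the right and rows downward; lengths in mm; the calibration is good to about 2 mm. A picture is of the moment at which its call begins.
- robot.finish_job(): hands the job in; it is judged then, once.
The state is a dict: "t": time; "joints": joint angles; "joint_velocities": joint speeds; "tau": joint torques, N m; "tool_pos": TCP position; "ee_rot": TCP orientation; "force": force on the tool from outside, world axes, zero at the start; "wrist_torque": the same for the moment, N m; "grip_width": opening from 0.0 (shut) to 1.0 (fully open); "finger_force": force on a finger pad.
Only numpy, scipy, OpenCV 4.12 (cv2) and the standard library are available. Lean on these libraries where they do the work, as an engineer would, in place of code of your own. Each camera call takes 0.05 s, during which the arm holds its last target. There are 200 camera calls.

## Working session

There is one attempt and no reset: what is moved stays moved. The work goes in short steps, Python scripts to look and compute and a shell command to move; the robot and the scene stay as the last step left them, time stands still between calls to the robot, and variables do not carry over. Pictures are saved under pics/ and viewed, at most 10 in all, crops included, and the job is handed in when it is done.

```bash
mkdir -p pics; cat > h.py <<'E'
import numpy as np, cv2
from workcell import robot
def cam(n,f=None):
    c=robot.read_camera(n)
    if f: cv2.imwrite('pics/'+f,c['color'][:,:,::-1])
    z=c['z_map'];K=c['camera_matrix'];v,u=np.indices(z.shape)
    P=np.stack([(u-K[0][2])*z/K[0][0],(v-K[1][2])*z/K[1][1],z],-1)
    c['W']=(P-np.array(c['t']))@np.array(c['R']); c['W'][z==0]=np.nan
    return c
E
python3 - <<'E'
from h import *
for n in('scene','side'):
    c=cam(n,n+'0.png'); np.savez(n+'0.npz',W=c['W'],C=c['color'])
o=robot.get_obs();print(o['t'],o['tool_pos'],o['ee_rot'],o['grip_width'],o['force'])
E
```

```text
0.1 [ 170.08594937 -601.07874917  214.02766565] [ 9.90508101e-01  1.37453313e-01 -1.17898836e-04 -5.24927083e-04] 1.0027799225430876 [ 0.21080326 -0.49363223  0.31564456]
```

View pics/scene0.png

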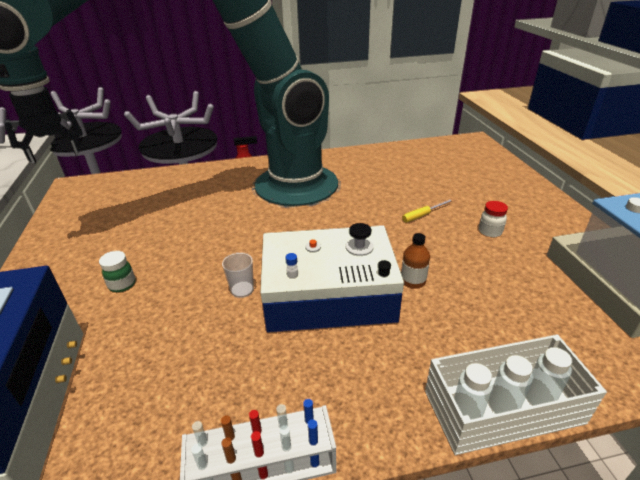

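View pics/side0.png

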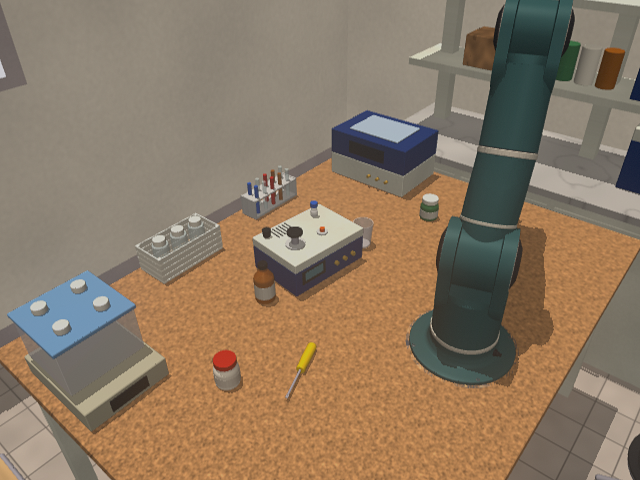

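The scene picture shows the plunger head at about (360,231), the pin at (313,243), the vial at (291,265) and the stopper at (384,268). The side picture shows the plunger at (295,232) and the pin at (322,230). Next I'll measure their positions.

```bash
python3 - <<'E'
from h import *
for n,boxes in(('scene',dict(pl=(345,222,375,243),pin=(305,236,321,250),vial=(283,252,300,278),stop=(375,259,393,278))),('side',dict(pl=(285,224,305,245),pin=(315,224,330,238),vial=(306,198,322,218),stop=(260,225,274,240)))):
    d=np.load(n+'0.npz');W=d['W'];C=d['C'].astype(int)
    z=W[...,2]
    m=(abs(z-120)<5)&(C.min(-1)>150)&(W[...,0]>300)&(abs(W[...,1])<400)
    m=cv2.morphologyEx(m.astype(np.uint8),cv2.MORPH_OPEN,np.ones((3,3)))
    k,l,s,_=cv2.connectedComponentsWithStats(m);i=1+s[1:,4].argmax()
    p=W[l==i];print(n,'top z',np.median(p[:,2]),cv2.minAreaRect(p[:,:2].astype(np.float32)))
    for q,(a,b,e,f) in boxes.items():
        w=W[b:f,a:e].reshape(-1,3);w=w[np.isfinite(w[:,2])];w=w[w[:,2]>125 if q!='pl' else w[:,2]>160]
        if len(w): print(q,len(w),w.min(0).round(),w.max(0).round(),w.mean(0).round(1), np.median(w[w[:,2]>w[:,2].max()-4],0).round(1))
E
```

```text
scene top z 119.24999116596946 ((542.9056396484375, -15.456344604492188), (279.2532958984375, 202.1658172607422), 82.95609283447266)
pl 294 [508.  33. 160.] [556.  80. 172.] [536.   54.5 168. ] [532.1  55.5 169.1]
pin 96 [497. -58. 125.] [522. -27. 140.] [511.8 -41.9 130.5] [508.7 -41.7 137.6]
vial 267 [ 577. -111.  125.] [603. -88. 171.] [594.9 -99.8 152.4] [590.8 -99.2 169.3]
stop 181 [613.  66. 125.] [641.  91. 148.] [630.8  77.  140.6] [626.5  78.5 145.3]
side top z 121.75173698262968 ((541.0631103515625, -14.655380249023438), (281.4259338378906, 203.56309509277344), 82.60594177246094)
pl 157 [504.  33. 160.] [554.  84. 177.] [526.1  61.1 170.2] [521.1  60.  174.6]
pin 76 [470. -70. 125.] [525. -10. 142.] [503.7 -36.  130.7] [506.6 -37.5 139.6]
vial 122 [ 572. -118.  125.] [621. -75. 176.] [584.9 -93.2 150.6] [584.7 -98.4 173.3]
stop 87 [603.  41. 125.] [639.  95. 152.] [621.5  82.7 140.1] [617.8  78.4 149.4]
```

```bash
python3 -m inch '{"jaw":[0,0,0,0,0,0,0,0],"dp":[[0.02,-0.02,-0.02],[0.035,-0.035,0],[0.035,-0.035,0],[0.035,-0.035,0],[0.035,-0.035,0],[0.035,-0.035,0],[0.035,-0.035,0],[0.02,-0.02,0]],"roll":[0,0,0,0,0,0,0,0]}' 40
```

```text
t: 1.1
tool_pos: [343.5, -290.6, 234.5]
ee_rot: [0.99, 0.138, -0.0, -0.0]
force: [0.1, -0.7, -0.3]
grip_width: -0.004
finger_force: 0.0
```

```bash
python3 -m inch '{"jaw":[0,0,0,0,0,0,0,0],"dp":[[0.035,-0.035,0],[0.04,-0.04,0],[0.04,-0.04,0],[0.04,-0.04,0],[0.04,-0.04,0],[0.04,-0.04,0],[0.03,-0.03,0],[0.01,-0.018,0]],"roll":[0,0,0,0,0,0,0,0]}'
python3 - <<'E'
from h import *
c=cam('side','s1.png');o=robot.get_obs();print(o['tool_pos'],o['force'],o['grip_width'])
E
```

```text
t: 2.1
tool_pos: [530.7, 56.8, 234.2]
ee_rot: [0.99, 0.139, -0.0, -0.001]
force: [-0.5, -0.2, -0.4]
grip_width: 0.001
finger_force: 0.0
[530.56878513  58.70882803 234.23764337] [-2.43483701  3.09489654 -1.31879548] -0.0010358625474480908
```

View pics/s1.png

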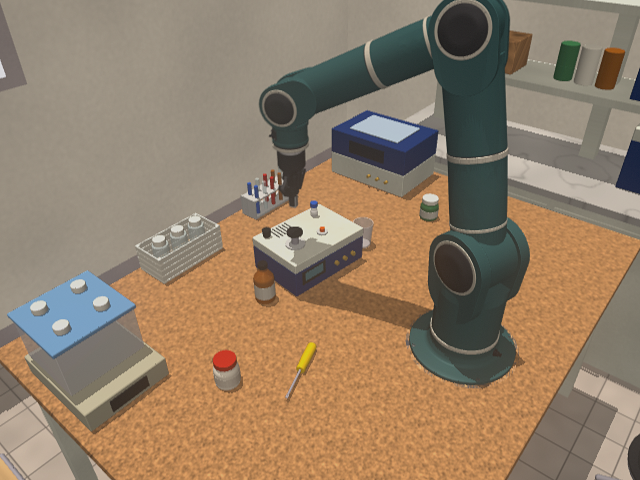

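The picture shows the shut fingertips at (293,203), directly above the plunger head at (295,232). I'll do the first stroke and read the force.

```bash
python3 -m inch '{"jaw":[0,0,0,0,0,0,0,0],"dp":[[0,0,0.02],[0,0,0.025],[0,0,0.01],[0,0,0.01],[0,0,0.008],[0,0,0.006],[0,0,0.002],[0,0,0]],"roll":[0,0,0,0,0,0,0,0]}'
```

```text
t: 3.15
tool_pos: [530.3, 54.5, 153.7]
ee_rot: [0.991, 0.137, 0.0, -0.0]
force: [0.3, 0.2, -1.0]
grip_width: -0.003
finger_force: 0.0
```

```bash
python3 - <<'E'
from h import *
c=cam('side');d=cam('scene')
a=cv2.resize(c['color'][170:300,220:390],(510,390));b=cv2.resize(d['color'][190:320,240:410],(510,390))
cv2.imwrite('pics/s2.png',cv2.resize(np.hstack([a,b])[:,:,::-1],(800,306)));o=robot.get_obs();print(o['tool_pos'],o['force'],o['grip_width'])
E
```

```text
[530.34106457  54.49440568 153.82781299] [-0.15442252  0.96731261  0.39158479] 0.00351360612490936
```

View pics/s2.png

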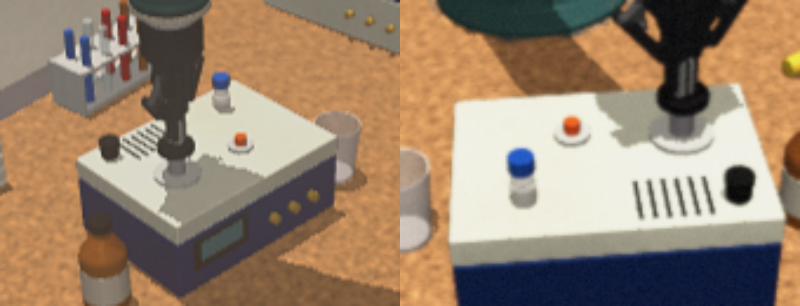

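The crops show the plunger head still up at its starting pixel, with the fingertips just at its top, and no force. I'll measure the finger points.

```bash
python3 - <<'E'
from h import *
for n in('scene','side'):
    W=cam(n)['W']; d=np.linalg.norm(W[...,:2]-[531,56],axis=-1)
    for lo in range(125,235,10):
        p=W[(d<60)&(W[...,2]>=lo)&(W[...,2]<lo+10)]
        if len(p): print(n,lo,len(p),p.min(0).round()[:2],p.max(0).round()[:2],np.median(p,0).round()[:2])
o=robot.get_obs();print(o['t'],o['tool_pos'],o['joints'])
E
```

```text
scene 125 189 [502.  28.] [562.  85.] [540.  51.]
scene 135 37 [532.  46.] [543.  65.] [540.  54.]
scene 145 11 [533.  46.] [544.  65.] [540.  54.]
scene 155 57 [532.  33.] [556.  76.] [551.  51.]
scene 165 173 [513.  33.] [555.  79.] [541.  53.]
scene 175 52 [530.  39.] [546.  67.] [541.  51.]
scene 185 55 [530.  39.] [545.  68.] [541.  50.]
scene 195 62 [531.  38.] [546.  68.] [540.  50.]
scene 205 46 [533.  39.] [547.  84.] [542.  55.]
scene 215 139 [523.  19.] [553.  93.] [541.  51.]
scene 225 137 [513.  16.] [555.  98.] [540.  58.]
side 125 172 [474.   1.] [586. 110.] [523.  64.]
side 135 20 [516.  52.] [539.  71.] [523.  65.]
side 145 14 [518.  54.] [538.  68.] [522.  64.]
side 155 16 [508.  48.] [533.  81.] [514.  68.]
side 165 108 [506.  34.] [555.  83.] [523.  64.]
side 175 21 [519.  46.] [538.  78.] [525.  62.]
side 185 23 [518.  47.] [540.  69.] [523.  63.]
side 195 26 [519.  44.] [539.  71.] [524.  62.]
side 205 12 [517.  44.] [532.  72.] [522.  62.]
side 215 40 [511.  22.] [541.  85.] [521.  59.]
side 225 40 [511.  16.] [531.  97.] [520.  66.]
3.35 [530.3364969   54.47561296 153.8125825 ] [ 0.27518587  0.3694002  -0.52829282  1.88788462  0.22679006  0.94303996
 -1.65293375]
```

```bash
python3 -m inch '{"jaw":[0,0,0,0],"dp":[[0,0,-0.02],[0,0,-0.03],[0,0,-0.02],[0,0,0]],"roll":[0,0,0,0]}'; python3 - <<'E'
from h import *
for n in('scene','side'):
    c=cam(n);W=c['W']; d=np.linalg.norm(W[...,:2]-[531,56],axis=-1)
    print(n,[(lo,len(p),*np.ptp(p,axis=0).round()[:2]) for lo in range(135,300,6) for p in [W[(d<60)&(W[...,2]>=lo)&(W[...,2]<lo+6)]] if len(p)])
    if n=='side': a=cv2.resize(c['color'][140:300,210:390],(720,600),interpolation=cv2.INTER_CUBIC);cv2.imwrite('pics/s3.png',a[:,:,::-1])
o=robot.get_obs();print(o['t'],o['tool_pos'],o['force'])
E
```

```text
t: 3.85
tool_pos: [530.9, 54.6, 224.9]
ee_rot: [0.991, 0.137, 0.001, 0.0]
force: [-0.2, -0.1, -0.3]
grip_width: 0.0
finger_force: 0.0
scene [(135, 24, np.float64(10.0), np.float64(20.0)), (141, 23, np.float64(13.0), np.float64(19.0)), (147, 3, np.float64(4.0), np.float64(8.0)), (153, 10, np.float64(11.0), np.float64(39.0)), (159, 44, np.float64(24.0), np.float64(41.0)), (165, 248, np.float64(49.0), np.float64(46.0)), (171, 5, np.float64(28.0), np.float64(23.0)), (237, 6, np.float64(16.0), np.float64(17.0)), (243, 19, np.float64(12.0), np.float64(18.0)), (249, 35, np.float64(17.0), np.float64(29.0)), (255, 44, np.float64(14.0), np.float64(30.0)), (261, 39, np.float64(14.0), np.float64(28.0)), (267, 43, np.float64(18.0), np.float64(28.0)), (273, 37, np.float64(13.0), np.float64(27.0)), (279, 36, np.float64(14.0), np.float64(35.0)), (285, 64, np.float64(20.0), np.float64(65.0)), (291, 119, np.float64(42.0), np.float64(73.0)), (297, 99, np.float64(41.0), np.float64(83.0))]
side [(135, 12, np.float64(22.0), np.float64(13.0)), (141, 10, np.float64(20.0), np.float64(14.0)), (147, 11, np.flo
[... 158 characters left out ...]
at64(49.0)), (171, 74, np.float64(44.0), np.float64(44.0)), (177, 1, np.float64(0.0), np.float64(0.0)), (237, 4, np.float64(13.0), np.float64(13.0)), (243, 7, np.float64(24.0), np.float64(24.0)), (249, 18, np.float64(22.0), np.float64(21.0)), (255, 12, np.float64(14.0), np.float64(22.0)), (261, 12, np.float64(19.0), np.float64(20.0)), (267, 22, np.float64(16.0), np.float64(23.0)), (273, 14, np.float64(16.0), np.float64(23.0)), (279, 4, np.float64(5.0), np.float64(14.0)), (285, 22, np.float64(30.0), np.float64(61.0)), (291, 29, np.float64(23.0), np.float64(66.0)), (297, 31, np.float64(26.0), np.float64(80.0))]
3.95 [530.05259168  54.35674859 223.19412345] [-0.65967869  0.03565003 -0.7612027 ]
```

View pics/s3.png

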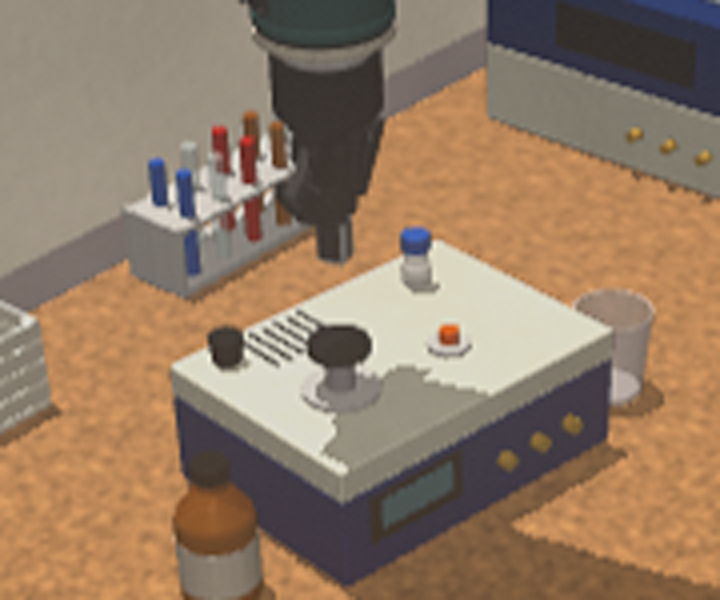

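The picture shows the fingertips at (335,255) and the plunger still up at (340,345). In the clouds the tip stands about 15 mm above the reported TCP, so the bottom of the stroke should read about z 125. I'll go deeper in small steps.

```bash
python3 -m inch '{"jaw":[0,0,0,0,0,0,0,0],"dp":[[0,0,0.03],[0,0,0.03],[0,0,0.01],[0,0,0.008],[0,0,0.006],[0,0,0.004],[0,0,0],[0,0,0]],"roll":[0,0,0,0,0,0,0,0]}'
```

```text
t: 4.95
tool_pos: [530.3, 54.5, 136.2]
ee_rot: [0.991, 0.137, 0.0, 0.0]
force: [-5.0, -0.7, 7.0]
grip_width: 0.001
finger_force: 3.2
```

```bash
python3 -m inch '{"jaw":[0,0,0],"dp":[[0,0,0.006],[0,0,0.004],[0,0,0]],"roll":[0,0,0]}'
```

```text
t: 5.32
tool_pos: [530.5, 54.6, 126.3]
ee_rot: [0.991, 0.137, 0.0, 0.0]
force: [-6.1, -0.2, 8.3]
grip_width: 0.002
finger_force: 4.5
```

```bash
python3 -m inch '{"jaw":[0,0],"dp":[[0,0,0.002],[0,0,0]],"roll":[0,0]}';python3 -m inch '{"jaw":[0,0],"dp":[[0,0,0.002],[0,0,0]],"roll":[0,0]}'
```

```text
t: 5.58
tool_pos: [530.5, 54.6, 124.4]
ee_rot: [0.991, 0.137, 0.0, 0.0]
force: [-5.5, 0.1, 9.3]
grip_width: 0.002
finger_force: 4.8
t: 5.82
tool_pos: [530.7, 54.6, 123.2]
ee_rot: [0.991, 0.137, 0.001, 0.0]
force: [-11.1, -1.3, 24.4]
grip_width: -0.001
finger_force: 12.3
```

The firm stop is at z about 123.5. Now full strokes: up 36 mm, wait, down 36 mm.

```bash
python3 -m inch '{"jaw":[0,0,0,0,0,0,0,0],"dp":[[0,0,-0.018],[0,0,-0.018],[0,0,0],[0,0,0],[0,0,0.012],[0,0,0.012],[0,0,0.012],[0,0,0]],"roll":[0,0,0,0,0,0,0,0]}'
python3 -m inch '{"jaw":[0,0,0,0,0,0,0,0],"dp":[[0,0,-0.018],[0,0,-0.018],[0,0,0],[0,0,0],[0,0,0.012],[0,0,0.012],[0,0,0.012],[0,0,0]],"roll":[0,0,0,0,0,0,0,0]}'
```

```text
t: 6.82
tool_pos: [531.0, 54.5, 123.0]
ee_rot: [0.991, 0.137, 0.001, 0.001]
force: [-13.4, -4.3, 45.8]
grip_width: 0.003
finger_force: 22.6
t: 7.82
tool_pos: [530.9, 54.6, 123.1]
ee_rot: [0.991, 0.137, 0.001, 0.001]
force: [-13.8, -3.6, 48.3]
grip_width: -0.0
finger_force: 23.9
```

```bash
python3 -m inch '{"jaw":[0,0,0,0],"dp":[[0,0,-0.018],[0,0,-0.018],[0,0,0],[0,0,0]],"roll":[0,0,0,0]}'; python3 - <<'E'
from h import *
c=cam('side');d=cam('scene')
for c_,(x,y) in((c,(508,-41)),(d,(508,-41))):
    W=c_['W'];k=np.linalg.norm(W[...,:2]-[x,y],axis=-1)<12;print('pin z max',np.nanpercentile(W[k][:,2],[90,98,100]))
    k=(np.linalg.norm(W[...,:2]-[531,56],axis=-1)<26)&(np.linalg.norm(W[...,:2]-[531,56],axis=-1)>19)&(W[...,2]<190)&(W[...,2]>130);print('head',np.percentile(W[k][:,2],[50,90]))
a=cv2.resize(c['color'][170:300,220:390],(510,390));b=cv2.resize(d['color'][190:320,240:410],(510,390))
cv2.imwrite('pics/s4.png',cv2.resize(np.hstack([a,b])[:,:,::-1],(800,306)))
E
```

```text
t: 8.32
tool_pos: [529.9, 54.3, 157.0]
ee_rot: [0.991, 0.137, -0.0, -0.0]
force: [-0.6, -0.0, -0.2]
grip_width: -0.002
finger_force: 0.0
pin z max [160.71191884 163.94290768 164.42686349]
head [168.88625578 173.36906597]
pin z max [158.95648366 160.2238532  161.92453444]
head [166.76095587 169.64246827]
```

View pics/s4.png

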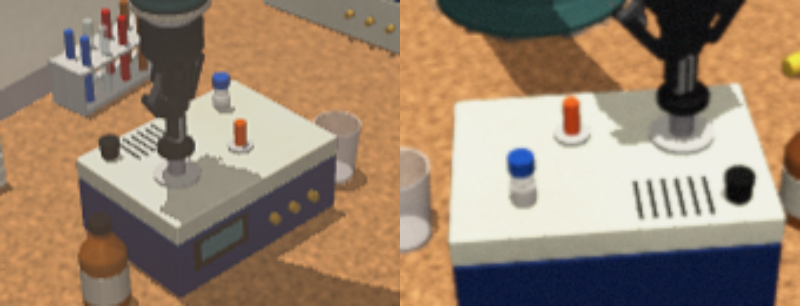

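The pin at (240,133) left and (571,115) right is about 32 mm out, with no green yet and the plunger up. I'll do two more strokes, pressing a little less hard, then retreat.

```bash
python3 -m inch '{"jaw":[0,0,0,0,0,0,0,0],"dp":[[0,0,0.011],[0,0,0.012],[0,0,0.012],[0,0,0],[0,0,-0.018],[0,0,-0.018],[0,0,0],[0,0,0]],"roll":[0,0,0,0,0,0,0,0]}'
python3 -m inch '{"jaw":[0,0,0,0,0,0,0,0],"dp":[[0,0,0.012],[0,0,0.012],[0,0,0.012],[0,0,0],[0,0,-0.018],[0,0,-0.025],[0,0,-0.04],[0,0,-0.04]],"roll":[0,0,0,0,0,0,0,0]}'
python3 -m inch '{"jaw":[0,0,0,0],"dp":[[0,0,-0.02],[0,0,0],[0,0,0],[0,0,0]],"roll":[0,0,0,0]}'
python3 - <<'E'
from h import *
c=cam('side');d=cam('scene')
for c_ in(c,d):
    W=c_['W'];k=np.linalg.norm(W[...,:2]-[508,-41],axis=-1)<12;print('pin z',np.nanpercentile(W[k][:,2],[90,98,100]))
    k=(np.linalg.norm(W[...,:2]-[531,56],axis=-1)<26)&(W[...,2]<190)&(W[...,2]>130);print('head',np.percentile(W[k][:,2],[50,90]))
a=cv2.resize(c['color'][170:300,220:390],(510,390));b=cv2.resize(d['color'][190:320,240:410],(510,390))
cv2.imwrite('pics/s5.png',cv2.resize(np.hstack([a,b])[:,:,::-1],(800,306)))
E
```

```text
t: 9.43
tool_pos: [529.9, 54.3, 158.2]
ee_rot: [0.991, 0.137, -0.0, -0.0]
force: [0.2, -0.2, -0.3]
grip_width: -0.006
finger_force: 0.0
t: 10.42
tool_pos: [529.7, 54.4, 245.8]
ee_rot: [0.991, 0.137, -0.001, -0.0]
force: [0.7, -0.2, 0.4]
grip_width: 0.002
finger_force: 0.0
t: 10.92
tool_pos: [529.8, 54.4, 264.5]
ee_rot: [0.991, 0.137, -0.001, -0.0]
force: [0.5, -0.3, -0.2]
grip_width: 0.001
finger_force: 0.0
pin z [168.80764438 171.69309723 172.19089234]
head [169.79954565 173.71994274]
pin z [166.43213064 167.44015455 168.83805355]
head [168.16940252 170.03961481]
```

View pics/s5.png

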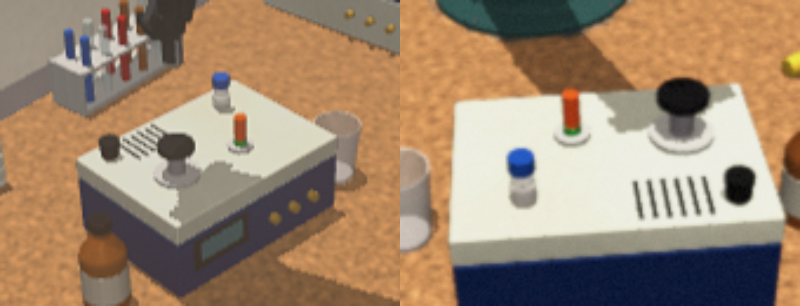

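The pin's green band shows at (240,147) left and (571,130) right, its top is about 48 mm above the white top, and the plunger is up with the gripper clear. I'm handing in.

```bash
python3 -c "
from workcell import robot
print(robot.finish_job())"
```

```text
the job is handed in; nothing more can be done
None
```

The sampler is primed and handed in at about 11 s: after five full strokes the orange pin stands about 48 mm above the white top with its green band showing, the plunger is up and the gripper is clear; the hand-in returned no verdict.

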